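# Fold the tea stand's side panel shut and snap its toggle over

### The arm

A 6-joint arm with a two-finger parallel gripper is mounted at the origin on the work surface. World frame = base frame: x ahead of the robot, y to its left, z up, the work surface at z = 0. Lengths are in m, angles in rad, forces in N, time in s.
With the tool pointing down it reaches from about 0.35 to 0.925 m from the base axis. Payload 6.4 kg.
Tool frame: the origin (TCP) lies midway between the tips of the shut fingers; the grasp point (between the pads) lies 19 mm behind it; z points along the fingers, y is the direction in which the jaws open and shut (so a half turn about z gives the same grasp; the last joint's range is limited). The gripper opens to 85 mm and grips with 20 to 120 N. Pads are 22 mm wide; open, the fingers measure 114 mm over their backs; the gripper's body (76 mm by 85 mm) begins 54 mm behind the grasp point. The pads swing forward as they close: fully open they stand 13 mm farther back than shut.
Start: joints at [1.161, 0.245, 1.558, -0, 1.339, -0.174], TCP at [0.152, 0.632, 0.231] pointing down, gripper open.
Joint ranges: [-3.13, 3.13], [-1.02, 2.26], [0.13, 2.54], [-0.95, 4.09], [0.21, 2.88], [-2.74, 2.74]. Speed limits (rad/s): [2.57, 2.57, 3.14, 3.14, 3.14, 3.14].

### API

Orientations are given as a 3x3 rotation matrix whose columns are the frame's x, y, z axes.
In Python, from station import sense, optics, arm gives the robot as it stands.
- The arm moves only by the shell command python3 -m creep 'ROWS' [OPENING] [FORCE]. ROWS is JSON, a list of rows, each a list of 2 entries, a list of its own where there are three numbers: the shift along the world's x, y, z in mm, then the turn, a rotation vector about the world's x, y, z in rad. In form: [[[dx, dy, dz], [rx, ry, rz]], ...]. A call has 1 to 10 rows; each row is the pose to reach, as a shift and turn from the pose commanded when the call began; what a row does not reach only later rows make up. A row lasts 1/8 s, in which the tool goes at most 62.5 mm and 10.7 degrees, less where a joint would pass 70% of its speed; a pose out of reach is approached as far as the arm can. A call with a gripper value outside its range is refused whole. OPENING is the opening, from 0 (shut) to 1 (fully open), set as the call begins (- or left out, the last holds). The fingers move at their own pace and stop on an object; FORCE is the grip in N (left out, the last holds). Time passes only in rows, so rows that repeat a pose let the fingers close. It gives the time, the measured TCP pose, the force and the opening at its end, in the units of the state.
- sense(): the state, without advancing time (a new reading comes with each control period).
- optics.get_image(name): name is "side" or "top"; returns the picture (480x640x3 uint8, red, green, blue); there is no depth.
- optics.camera_params(name): a dict with "intrinsics" (3x3 intrinsics, pixels), "origin" and "orientation" of the camera in the world. Camera axes: x right, y up, looking along -z (the intrinsics and any distortion apply to the point x, -y, -z); pixel columns grow to the right and rows downward; lengths in m; the calibration is good to about 2 mm. A picture is of the moment at which its call begins. camera_params takes no time and is no camera call.
- arm.finish_job(): hands the job in, once; it reports no verdict.
The state is a dict: "time": time; "q": joint angles; "joint_vel": joint speeds; "joint_torque": joint torques, N m; "tool_pos": TCP position; "eef_rot": TCP orientation; "contact_force": force on the tool from outside, world axes, zero at the start; "torque": the same for the moment, N m; "opening": finger opening in m.
Only numpy, scipy, OpenCV 4.12 (cv2) and the standard library are available. Lean on these libraries where they do the work, as an engineer would, in place of code of your own. Each camera call takes 0.05 s, during which the arm holds its last target.

### The job

Push the open side panel of the wooden tea display stand shut with the fingertips, then push the brass toggle on top of the stand over its centre so that it snaps down and its claw fastens the closed panel. Do not lift or shift the stand or any of the tea things, and move clear when the panel is fastened.

Things in the scene. Friction and masses are not known exactly. Their poses are not given: they have to be found in the camera images.
- stand: Low mulberry wood display stand, loose on the table, over 3 kg; slides if pushed hard (15 N or more). Origin: centre of its underside; x: depth 240 mm (-x towards the robot), y: width 340 mm (the panel is on its -y side, the robot's right), z up. Top board 150 to 165 mm high, base board 18 mm thick, four posts, fixed side at +y.
- panel (a joint): Folding side panel: hinge angle in rad, 0 = shut, flat along the stand's -y side (hard stop); grows as its free near end swings out to stand -y; starts at 0.45 to 0.85. Turns with under 1 N, stays where left. Board 138 mm high (22 to 160 mm above the table), 12 mm thick; shut, its inner face is at stand y -174, its outer face at y -186 mm.
- panel_edge (a point): Top corner of the panel's free end, on its outer face: 208 mm along the panel from the hinge axis and 14 mm outward of it, 160 mm above the table.
- panel_hinge (a point): Point on the panel's upright hinge axis (stand x +100, y -172 mm), 160 mm above the table, level with the panel's top. The panel reaches 208 mm from this axis; shut, it runs from it towards stand -x. Its outer face lies 14 mm outward of the axis.
- toggle (a joint): Brass over-centre toggle on the top board: angle in rad about an axis along stand x. 0 = unfastened, knob leaning inward (stand +y), as at the start; 0.70 = upright, the centre; 1.40 = fastened, knob leaning outward (stand -y). A spring (0.15 N m, 3 to 5 N at the knob) holds it at either end; pushed past 0.70 it snaps over to 1.40 by itself.
- toggle_pivot (a point): Centre of the toggle's axis: stand x -75, y -148 mm, 184 mm above the table, between brass cheeks (34 mm over both, 188 mm high). A claw of bent 6 mm rod turns with the lever: unfastened it stands at the board's outer edge up to 235 mm above the table; fastened it hooks down over the shut panel's outer face and holds it. Flipped too early, it keeps the panel out.
- toggle_knob (a point): Centre of the ball knob (16 mm diameter) on the toggle's 8 mm thick lever, 50 mm from the pivot. Unfastened: 32 mm inward (stand +y) of the pivot and 38 mm above it; upright: 50 mm above; fastened: 32 mm outward and 38 mm above. The board is empty for 60 mm inward of the unfastened knob.
- incense_box: Bystander: round turquoise glazed incense box, 66 mm across, 36 mm high, on the stand's top board. Origin: centre of its underside.
- lid_rest: Bystander: waisted copper kettle lid rest, 54 mm across, 44 mm high, on the top board. Origin: centre of its underside.
- tea_caddy: Bystander: brown ridged tea caddy with a small knob, 64 mm across, 79 mm high, on the top board. Origin: centre of its underside.
- vase: Bystander: dark bamboo flower vase, 56 mm across, 130 mm high, on the top board's far left part. Origin: centre of its underside.
- tea_bowl: Bystander: tea bowl, 120 mm across, 75 mm high, on the table to the left. Origin: centre of its underside.
- whisk: Bystander: upright bamboo whisk, 56 mm across, 95 mm high, on the stand's base board. Origin: centre of its underside.
- tea_tin: Bystander: steel tea tin, 72 mm across, 100 mm high, on the table to the right. Origin: centre of its underside.

How it is judged:
On the way, in this order (a step that is already met when the one before it is completed fails the run):
1. the panel is pushed shut (within 0.06 rad) while the toggle is still unfastened (value of joint panel below 0.06 rad and value of joint toggle below 0.35 rad), for 0.2 s.
2. the toggle has snapped over to its fastened end (value of joint toggle above 1.25 rad and value of joint panel below 0.06 rad), for 0.2 s.
At the end, for the whole second after the job is handed in: The panel is within 0.06 rad of shut, the toggle is beyond 1.25 rad (fully over at 1.40) and at rest, the stand is at rest and level within 0.03 rad, and all tea things stand upright (within 0.15 rad) (all of step 2 and velocity of joint toggle between -0.1 and 0.1 rad/s and linear speed of stand below 0.01 m/s and angle between stand's own z axis and vertical below 0.03 rad and angle between each of incense_box, lid_rest, tea_caddy, vase, tea_bowl, whisk, tea_tin's own z axis and vertical below 0.15 rad); the robot touches nothing.
It fails at once if the stand is shifted or turned by more than 25 mm at its middle or at the toggle (distance of any of stand, toggle_pivot from where it was at the start of the episode above 0.025 m).
It fails at once if the stand is lifted or tipped (10 mm or 0.1 rad) (height (world z) of stand above 0.01 m or angle between stand's own z axis and vertical above 0.1 rad).
It fails at once if a tea thing is shifted, lifted or carried by more than 30 mm (distance of any of incense_box, lid_rest, tea_caddy, vase, tea_bowl, whisk, tea_tin from where it was at the start of the episode above 0.03 m).
It fails at once if a tea thing on the stand is lifted 15 mm off its board (z of any of incense_box, lid_rest, tea_caddy, vase in the frame of stand above 0.18 m).
It also fails if it takes over 42 s, if anything falls off the work surface, if the arm or the gripper's body presses on something with over 40 N, if the wrist force passes 120 N, or if a joint passes its speed limit or range.

## Working session

There is one attempt and no reset: what is moved stays moved. The work goes in short steps, Python scripts to look and compute and a shell command to move; the robot and the scene stay as the last step left them, time stands still between calls to the robot, and variables do not carry over. Pictures are saved under pics/ and viewed, and the job is handed in when it is done.

```bash
ls; mkdir -p pics; python3 - <<'E'
from station import sense, optics, arm
import cv2
s=sense()
print(s['time'],s['tool_pos'],s['eef_rot'],s['opening'],s['contact_force'])
for n in('side','top'):
    im=optics.get_image(n); cv2.imwrite(f'pics/{n}0.png',im[:,:,::-1]); p=optics.camera_params(n); print(n,p)
E
```

```text
pics
0.0 [0.15162534 0.63147355 0.23016729] [[-9.72329725e-01  2.33611494e-01 -7.58677351e-04]
 [ 2.33612517e-01  9.72328070e-01 -1.82116588e-03]
 [ 3.12238003e-04 -1.94801024e-03 -9.99998054e-01]] 0.08491189220149488 [-0.11256441 -0.28770877  0.12901499]
side {'intrinsics': array([[570.34557168,   0.        , 314.41368859],
       [  0.        , 570.34557168, 245.13412253],
       [  0.        ,   0.        ,   1.        ]]), 'origin': array([ 0.023565  , -0.94443996,  0.93364531]), 'orientation': array([[ 0.87582283,  0.26187149, -0.40541052],
       [-0.48233697,  0.50432469, -0.71624553],
       [ 0.01689425,  0.82284867,  0.56800938]])}
top {'intrinsics': array([[471.44509496,   0.        , 322.12014733],
       [  0.        , 471.44509496, 236.91240126],
       [  0.        ,   0.        ,   1.        ]]), 'origin': array([0.50194012, 0.00834544, 1.21560181]), 'orientation': array([[-0.02725086,  0.99741564, -0.06647887],
       [-0.99918194, -0.02916627, -0.02801378],
       [-0.02988032,  0.06566108,  0.9973945 ]])}
```

View pics/side0.png

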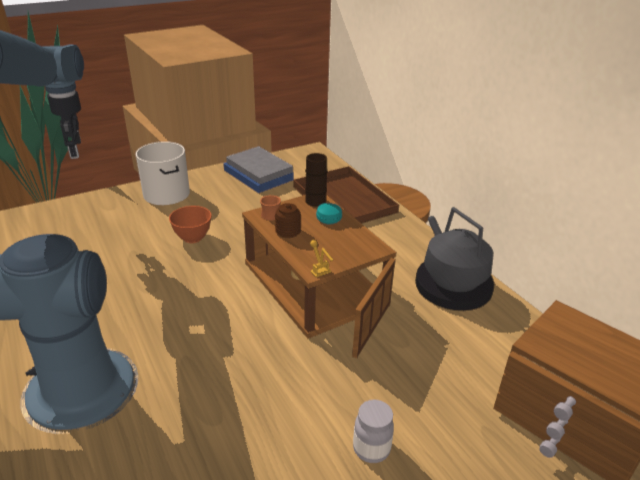

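View pics/top0.png

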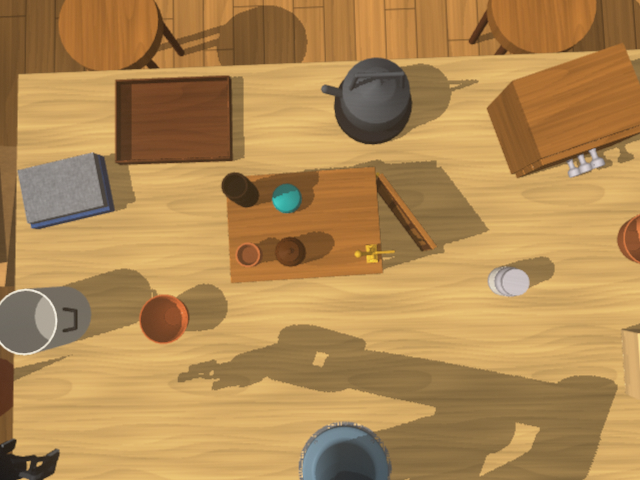

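The top view shows the stand's top board at about (228-382, 168-282). The panel swings out from (377,177) to (434,248), and the toggle is at about (370,254). I'll enlarge these areas.

```bash
python3 - <<'E'
import cv2
a=cv2.imread('pics/top0.png')[150:300,215:445]; cv2.imwrite('pics/top0c.png',cv2.resize(a,None,fx=3.4,fy=3.4,interpolation=cv2.INTER_CUBIC))
a=cv2.imread('pics/side0.png')[190:360,235:405]; cv2.imwrite('pics/side0c.png',cv2.resize(a,None,fx=3.5,fy=3.5,interpolation=cv2.INTER_CUBIC))
E
```

```text
(no output)
```

View pics/top0c.png

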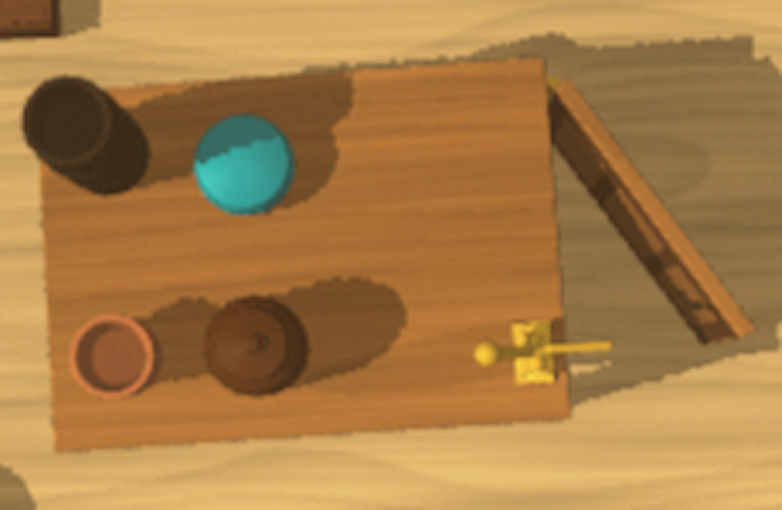

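View pics/side0c.png

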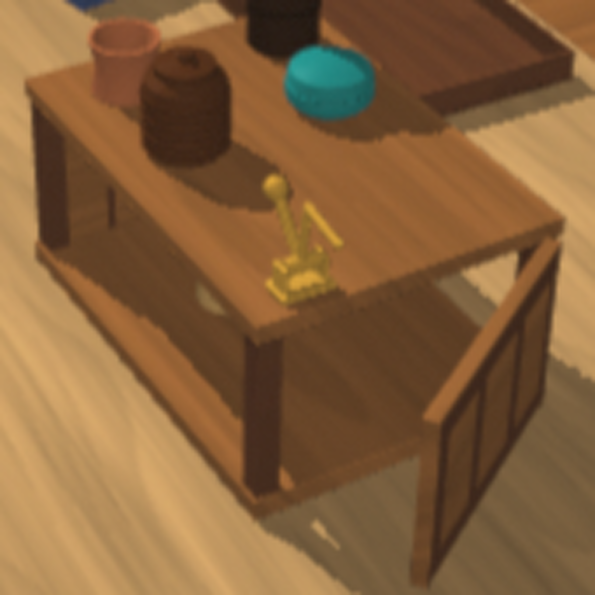

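```bash
cat > h.py <<'E'
import numpy as np
from station import optics
def ray(n,u,v):
    p=optics.camera_params(n);K=p['intrinsics']
    d=np.array([(u-K[0,2])/K[0,0],-(v-K[1,2])/K[1,1],-1]); return p['origin'],p['orientation']@d
def atz(n,u,v,z):
    o,d=ray(n,u,v); return o+d*(z-o[2])/d[2]
def tri(a,b):
    (o1,d1),(o2,d2)=ray('top',*a),ray('side',*b)
    t=np.linalg.lstsq(np.c_[d1,-d2],o2-o1,rcond=None)[0]
    p,q=o1+d1*t[0],o2+d2*t[1]; return (p+q)/2,np.linalg.norm(p-q)
def proj(n,P):
    p=optics.camera_params(n);c=p['orientation'].T@(np.asarray(P)-p['origin']);K=p['intrinsics']
    return K[0,2]+K[0,0]*c[0]/-c[2],K[1,2]-K[1,1]*c[1]/-c[2]
E
python3 - <<'E'
from h import *
np.set_printoptions(precision=4,suppress=True)
T=lambda x,y:(215+x/3.4,150+y/3.4); S=lambda x,y:(235+x/3.5,190+y/3.5)
pts=dict(FR=(T(545,57),S(565,220),.165),NR=(T(570,418),S(260,330),.165),NL=(T(55,452),S(28,85),.165),knob=(T(486,354),S(275,186),.222),edge=(T(752,328),S(433,425),.16))
for k,(t,s,z) in pts.items(): print(k,atz('top',*t,z),atz('side',*s,z),tri(t,s))
C={k:(atz('top',*t,z)+atz('side',*s,z))/2 for k,(t,s,z) in pts.items()}
X=(C['FR']-C['NR'])[:2];Y=(C['NL']-C['NR'])[:2]
print(np.linalg.norm(X),np.linalg.norm(Y),np.arctan2(X[1],X[0]),np.arctan2(-Y[0],Y[1]))
th=(np.arctan2(X[1],X[0])*240+np.arctan2(-Y[0],Y[1])*340)/580
R=np.array([[np.cos(th),-np.sin(th)],[np.sin(th),np.cos(th)]])
loc=dict(FR=(.12,-.17),NR=(-.12,-.17),NL=(-.12,.17))
c=np.mean([C[k][:2]-R@v for k,v in loc.items()],0); print('th',th,'c',c)
for k in loc: print(k,C[k][:2]-c-R@loc[k])
for k in('knob','edge'): print(k,'stand',R.T@(C[k][:2]-c), [R.T@(atz(n,*p,pts[k][2])[:2]-c) for n,p in(('top',pts[k][0]),('side',pts[k][1]))])
e=R.T@(C['edge'][:2]-c)-[.1,-.172]; print('edge r',np.linalg.norm(e),'angle',np.arctan2(-e[1],-e[0])-np.arctan2(.014,.208))
for n,l in dict(hinge=(.1,-.172),pivot=(-.075,-.148),knob=(-.075,-.116),shutend=(-.108,-.186)).items(): print(n,c+R@l)
E
```

```text
FR [ 0.7265 -0.086   0.165 ] [ 0.727  -0.0914  0.165 ] (array([ 0.7286, -0.0871,  0.1615]), np.float64(0.003071704903908243))
NR [ 0.4881 -0.094   0.165 ] [ 0.4906 -0.1003  0.165 ] (array([ 0.4903, -0.0955,  0.1616]), np.float64(0.005143248758199622))
NL [0.4749 0.2437 0.165 ] [0.4768 0.2312 0.165 ] (array([0.4779, 0.2437, 0.1582]), np.float64(0.006952166481282865))
knob [ 0.5297 -0.0381  0.222 ] [ 0.5336 -0.0394  0.222 ] (array([ 0.5315, -0.039 ,  0.2223]), np.float64(0.004040166419808859))
edge [ 0.5436 -0.2153  0.16  ] [ 0.541  -0.2201  0.16  ] (array([ 0.5437, -0.2162,  0.1559]), np.float64(5.142726436628698e-05))
0.23753813764118825 0.33490444910551137 0.035668545382639846 0.040357628368155256
th 0.03841731816725233 c [0.6018 0.0754]
FR [-0.0015  0.0012]
NR [0.001 0.002]
NL [ 0.0005 -0.0032]
knob stand [-0.0745 -0.1113] [array([-0.0764, -0.1106]), array([-0.0726, -0.1121])]
edge stand [-0.0707 -0.2905] [array([-0.0693, -0.2882]), array([-0.0721, -0.2929])]
edge r 0.2078273808821399 angle 0.5397024564922467
hinge [ 0.7083 -0.0927]
pivot [ 0.5325 -0.0754]
knob [ 0.5313 -0.0434]
shutend [ 0.501  -0.1147]
```

The stand centre comes out near (0.602, 0.079) with yaw 0.038. The panel is open about 0.54 rad, and its edge radius of 208 mm agrees with the 208.5 mm given. I'll close the fingers, go over high, then come down on the outside of the panel.

```bash
python3 -m creep '[[[0,0,50],[0,0,0]],[[0,0,100],[0,0,0.1]],[[15,-30,140],[0,0,0.2]],[[40,-75,150],[0,0,0.274]],[[65,-125,150],[0,0,0.274]],[[92,-175,150],[0,0,0.274]],[[120,-225,150],[0,0,0.274]],[[146,-275,150],[0,0,0.274]],[[173,-325,150],[0,0,0.274]],[[200,-375,150],[0,0,0.274]]]' 0 30
python3 -m creep '[[[27,-50,0],[0,0,0]],[[53,-100,0],[0,0,0]],[[80,-150,0],[0,0,0]],[[106,-200,0],[0,0,0]],[[133,-250,0],[0,0,0]],[[159,-300,0],[0,0,0]],[[186,-350,0],[0,0,0]],[[213,-400,0],[0,0,0]],[[240,-450,0],[0,0,0]],[[262,-487,0],[0,0,0]]]'
```

```text
time: 1.35
tool_pos: [0.3522, 0.2553, 0.3809]
eef_rot: [[-0.999, -0.039, -0.0], [-0.039, 0.999, -0.0], [0.0, -0.0, -1.0]]
contact_force: [0.8, 0.3, 0.5]
opening: -0.0
time: 2.6
tool_pos: [0.6143, -0.2321, 0.3802]
eef_rot: [[-0.999, -0.037, -0.001], [-0.037, 0.999, 0.001], [0.001, 0.001, -1.0]]
contact_force: [0.3, -0.1, 1.0]
opening: 0.0001
```

```bash
python3 -m creep '[[[0,0,-60],[0,0,0]],[[0,0,-120],[0,0,0]],[[0,0,-180],[0,0,0]],[[0,0,-230],[0,0,0]],[[0,0,-250],[0,0,0]],[[0,0,-250],[0,0,0]]]'
python3 - <<'E'
from station import optics
import cv2,numpy as np
a=optics.get_image('top')[150:300,215:445];b=optics.get_image('side')[150:350,235:445]
cv2.imwrite('pics/a1.png',cv2.resize(a,None,fx=3.4,fy=3.4)[:,:,::-1]);cv2.imwrite('pics/b1.png',cv2.resize(b,None,fx=2.9,fy=2.9)[:,:,::-1])
E
```

```text
time: 3.35
tool_pos: [0.6134, -0.2297, 0.1304]
eef_rot: [[-0.999, -0.038, -0.002], [-0.038, 0.999, 0.001], [0.002, 0.001, -1.0]]
contact_force: [0.4, 0.7, 0.9]
opening: 0.0
```

View pics/a1.png

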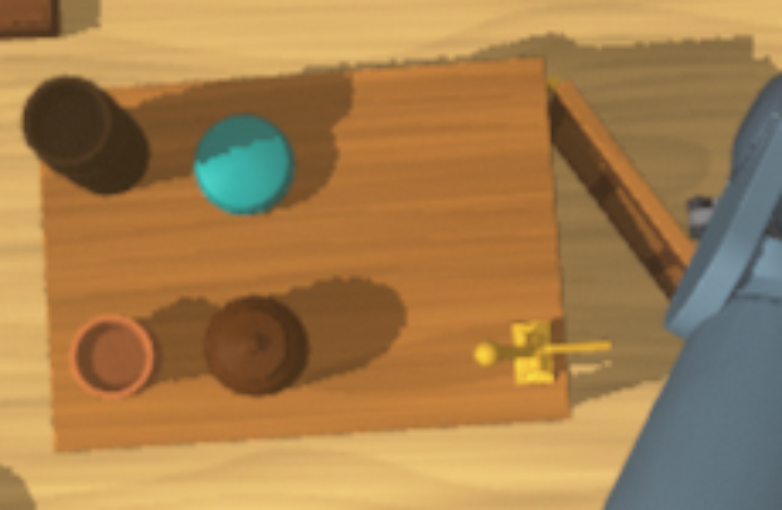

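View pics/b1.png

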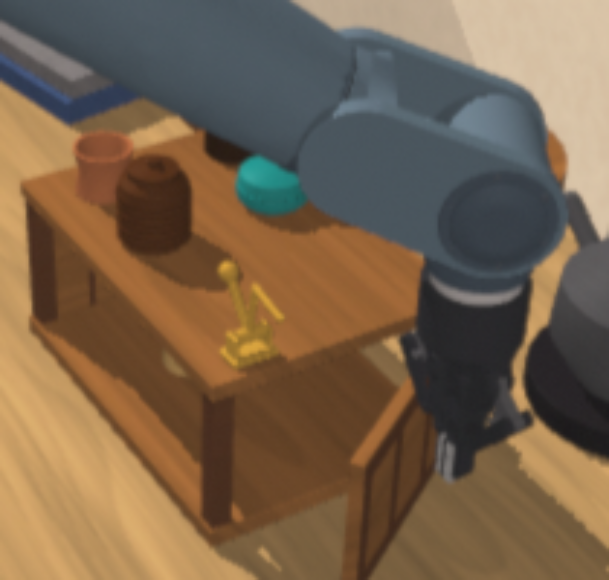

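The top view shows the finger just outside the panel, and the side view shows the fingertips beside the outer face. The toggle still leans inward. I'll raise the tool 10 mm so the linkage clears the board, then push.

```bash
python3 -m creep '[[[0,15,10],[0,0,0]],[[-1,30,10],[0,0,0]],[[-2,45,10],[0,0,0]],[[-2,58,10],[0,0,0]],[[-3,70,10],[0,0,0]],[[-3,80,10],[0,0,0]],[[-4,88,10],[0,0,0]],[[-4,95,10],[0,0,0]],[[-4,95,10],[0,0,0]]]'
python3 - <<'E'
from station import optics
import cv2,numpy as np
a=optics.get_image('top')[150:300,215:445];b=optics.get_image('side')[150:350,235:445]
cv2.imwrite('pics/a2.png',cv2.resize(a,None,fx=3.4,fy=3.4)[:,:,::-1]);cv2.imwrite('pics/b2.png',cv2.resize(b,None,fx=2.9,fy=2.9)[:,:,::-1])
E
```

```text
time: 4.58
tool_pos: [0.6099, -0.1344, 0.1413]
eef_rot: [[-0.999, -0.039, 0.0], [-0.039, 0.999, 0.0], [-0.0, 0.0, -1.0]]
contact_force: [0.7, -0.3, 0.8]
opening: -0.0002
```

View pics/b2.png

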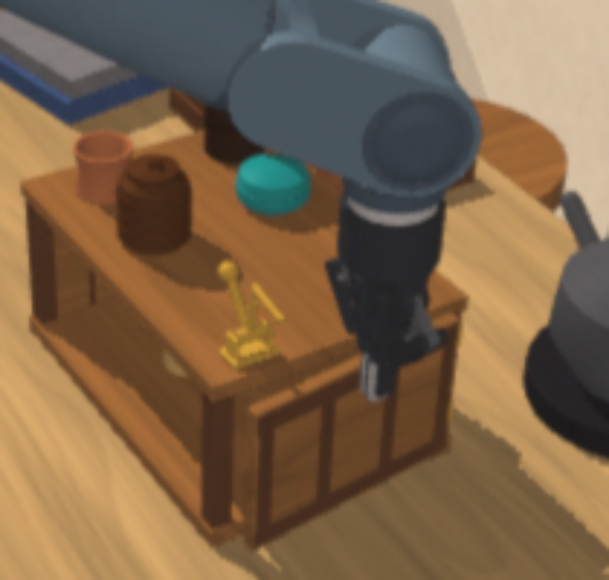

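View pics/a2.png

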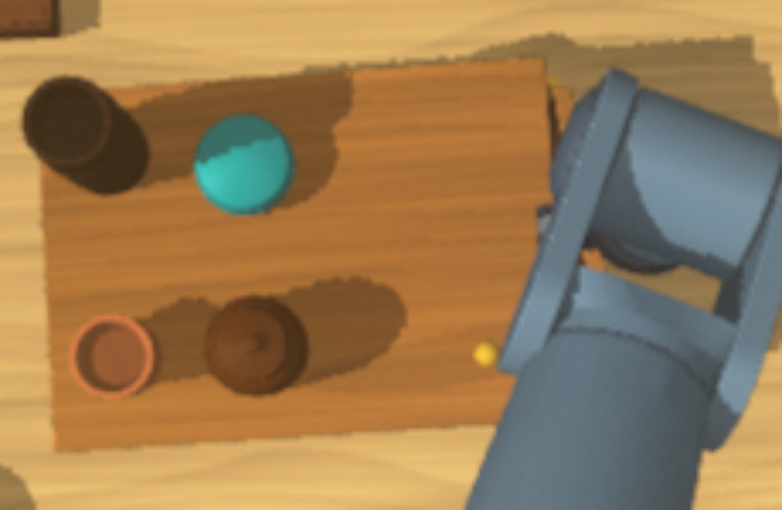

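The panel is nearly shut, with a small gap left at the near end around (250,405). Nothing else has moved. I'll creep on while watching the force.

```bash
python3 -m creep '[[[0,4,0],[0,0,0]],[[0,8,0],[0,0,0]],[[0,11,0],[0,0,0]],[[-1,13,0],[0,0,0]],[[-1,13,0],[0,0,0]]]'; python3 -m creep '[[[0,1,0],[0,0,0]],[[0,2,0],[0,0,0]],[[0,2,0],[0,0,0]]]'
```

```text
time: 5.3
tool_pos: [0.6088, -0.1217, 0.1413]
eef_rot: [[-0.999, -0.038, 0.0], [-0.038, 0.999, 0.0], [-0.0, 0.0, -1.0]]
contact_force: [0.0, -0.1, 0.7]
opening: -0.0001
time: 5.68
tool_pos: [0.6089, -0.1215, 0.1414]
eef_rot: [[-0.999, -0.038, 0.0], [-0.038, 0.999, -0.003], [-0.0, -0.003, -1.0]]
contact_force: [-0.8, -6.8, -1.0]
opening: 0.0002
```

The force is 6.8 N and the tool has stopped, so the panel is on its hard stop. I'll back off and check.

```bash
python3 -m creep '[[[0,-2,0],[0,0,0]],[[0,-30,0],[0,0,0]],[[0,-60,20],[0,0,0]],[[0,-70,75],[0,0,0]],[[0,-70,135],[0,0,0]],[[0,-70,190],[0,0,0]],[[0,-70,190],[0,0,0]]]'
python3 - <<'E'
from station import optics
import cv2,numpy as np
a=optics.get_image('top')[150:300,215:445];b=optics.get_image('side')[190:360,235:405]
cv2.imwrite('pics/a3.png',cv2.resize(a,None,fx=3.4,fy=3.4,interpolation=2)[:,:,::-1]);cv2.imwrite('pics/b3.png',cv2.resize(b,None,fx=3.5,fy=3.5,interpolation=2)[:,:,::-1])
E
```

```text
time: 6.55
tool_pos: [0.611, -0.1906, 0.3383]
eef_rot: [[-0.999, -0.038, 0.011], [-0.039, 0.999, -0.004], [-0.01, -0.005, -1.0]]
contact_force: [0.3, -0.6, 0.3]
opening: -0.0
```

View pics/b3.png

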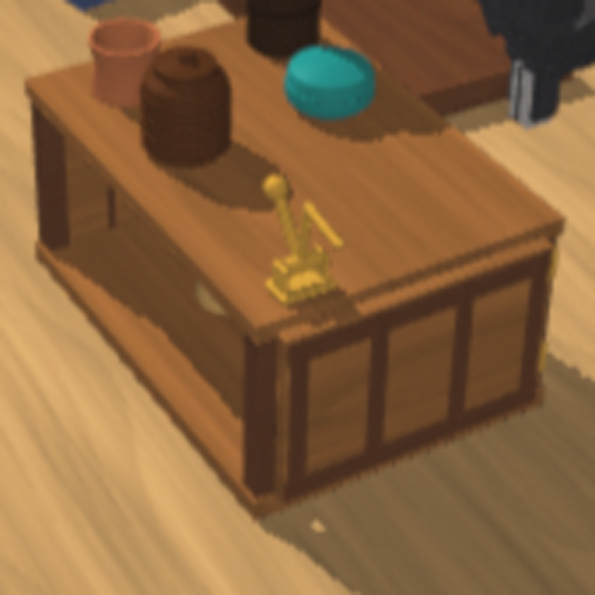

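View pics/a3.png

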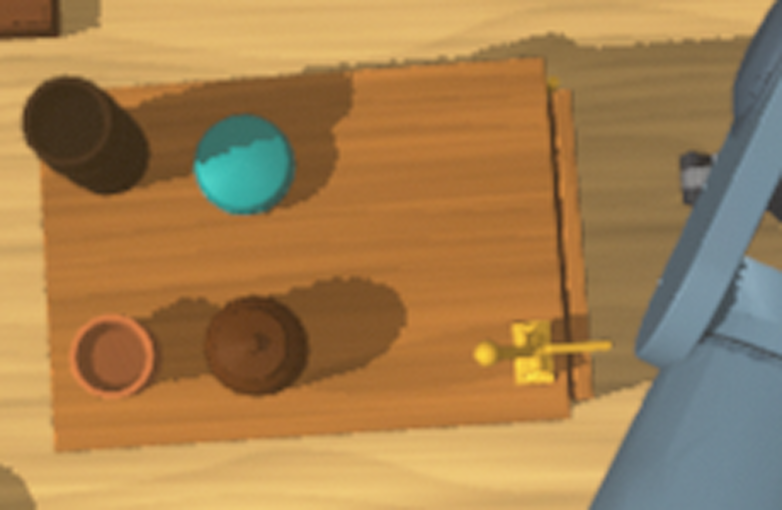

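The panel is flush (right side, crop columns 560-590), the toggle is still unfastened, and the stand's corners haven't moved. Next I'll go to the inward side of the knob, at about (0.530, -0.039).

```bash
python3 -m creep '[[[-20,50,2],[0,0,0]],[[-40,100,2],[0,0,0]],[[-60,150,2],[0,0,0]],[[-81,193,2],[0,0,0]],[[-81,193,-40],[0,0,0]],[[-81,193,-85],[0,0,0]],[[-81,193,-115],[0,0,0]],[[-81,193,-132],[0,0,0]],[[-81,193,-132],[0,0,0]]]'
python3 - <<'E'
from station import optics
import cv2,numpy as np
a=optics.get_image('top')[150:300,215:445];b=optics.get_image('side')[170:340,235:405]
cv2.imwrite('pics/a4.png',cv2.resize(a,None,fx=3.4,fy=3.4,interpolation=2)[:,:,::-1]);cv2.imwrite('pics/b4.png',cv2.resize(b,None,fx=3.5,fy=3.5,interpolation=2)[:,:,::-1])
E
```

```text
time: 7.78
tool_pos: [0.5267, 0.0033, 0.1973]
eef_rot: [[-0.999, -0.038, -0.004], [-0.038, 0.999, 0.001], [0.004, 0.001, -1.0]]
contact_force: [0.2, -0.5, 0.2]
opening: -0.0
```

View pics/b4.png

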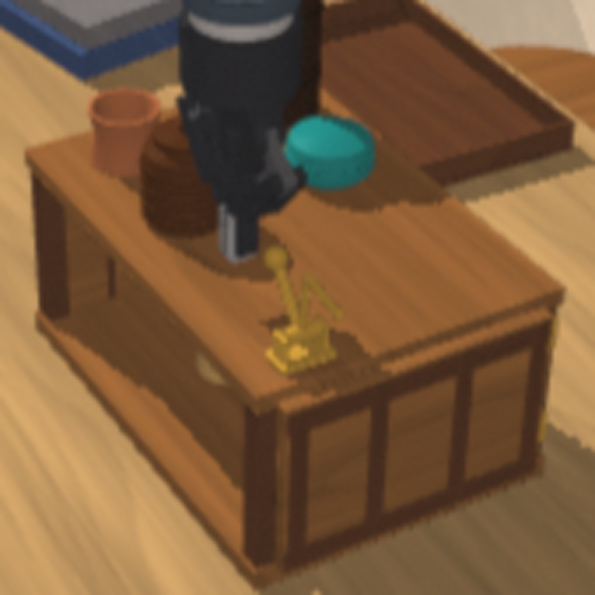

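The side view shows the fingertip (240,255) just inward of the knob (275,258). The linkage wing on the knob side could pass over the knob, so I'll turn the tool a quarter turn to put the wings along x. First I'll check the wrist's range.

```bash
python3 -c "
from station import sense
s=sense();print(s['q'],s['tool_pos'])"
```

```text
[-2.09276782e-01 -1.05627095e-02  1.89598490e+00  1.32075167e-04
  1.25501553e+00 -1.81821728e+00] [0.52838769 0.00292179 0.2001051 ]
```

```bash
python3 -m creep '[[[0,0,30],[0,0,0]],[[0,0,60],[0,0,-0.17]],[[0,0,60],[0,0,-0.34]],[[0,0,60],[0,0,-0.51]],[[0,0,60],[0,0,-0.68]],[[0,0,60],[0,0,-0.85]],[[0,0,60],[0,0,-1.02]],[[0,0,60],[0,0,-1.19]],[[0,0,60],[0,0,-1.36]],[[0,0,60],[0,0,-1.53]]]'
python3 -m creep '[[[0,0,0],[0,0,-0.04]],[[1,-4,-20],[0,0,-0.04]],[[1,-4,-40],[0,0,-0.04]],[[1,-4,-53],[0,0,-0.04]],[[1,-4,-53],[0,0,-0.04]],[[1,-4,-53],[0,0,-0.04]]]'
python3 - <<'E'
from station import optics
import cv2,numpy as np
b=optics.get_image('side')[170:340,235:405]
cv2.imwrite('pics/b5.png',cv2.resize(b,None,fx=3.5,fy=3.5,interpolation=2)[:,:,::-1])
E
```

```text
time: 9.12
tool_pos: [0.5287, 0.0028, 0.2613]
eef_rot: [[-0.073, 0.997, 0.003], [0.997, 0.073, -0.001], [-0.001, 0.003, -1.0]]
contact_force: [-0.1, -0.5, -0.5]
opening: 0.0003
time: 9.88
tool_pos: [0.5295, -0.0011, 0.2075]
eef_rot: [[-0.039, 0.999, 0.002], [0.999, 0.039, -0.0], [-0.0, 0.002, -1.0]]
contact_force: [0.2, 0.1, -0.3]
opening: -0.0
```

View pics/b5.png

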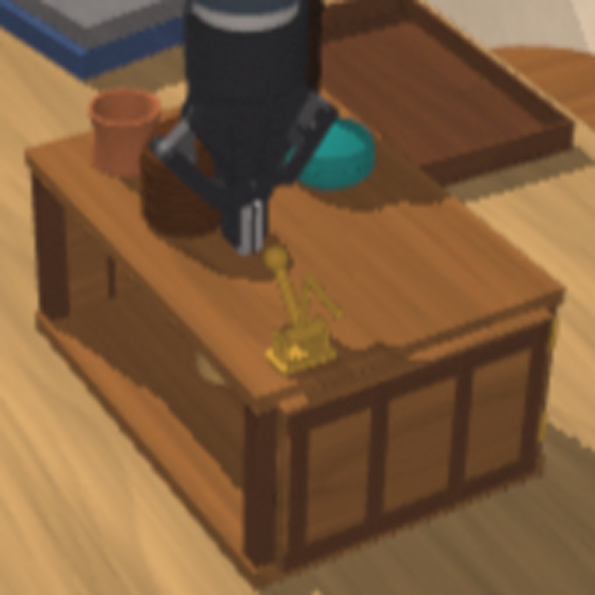

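The wings now lie along x, and the finger (250,225) is squarely behind the knob (276,258). Now I'll push outward.

```bash
python3 -m creep '[[[0,-10,0],[0,0,0]],[[0,-18,0],[0,0,0]],[[1,-24,0],[0,0,0]],[[1,-30,0],[0,0,0]],[[1,-36,0],[0,0,0]]]';python3 -m creep '[[[0,-6,0],[0,0,0]],[[0,-12,0],[0,0,0]],[[1,-18,0],[0,0,0]],[[1,-24,0],[0,0,0]],[[1,-28,0],[0,0,0]],[[1,-28,0],[0,0,0]]]'
python3 - <<'E'
from station import optics
import cv2,numpy as np
b=optics.get_image('side')[170:340,235:405]
cv2.imwrite('pics/b6.png',cv2.resize(b,None,fx=3.5,fy=3.5,interpolation=2)[:,:,::-1])
E
```

```text
time: 10.55
tool_pos: [0.5309, -0.0361, 0.2082]
eef_rot: [[-0.039, 0.999, 0.003], [0.999, 0.039, 0.002], [0.002, 0.003, -1.0]]
contact_force: [0.6, 4.8, 4.3]
opening: -0.0002
time: 11.3
tool_pos: [0.5308, -0.0653, 0.2062]
eef_rot: [[-0.038, 0.999, -0.0], [0.999, 0.038, -0.0], [-0.0, -0.0, -1.0]]
contact_force: [0.4, 0.2, 0.4]
opening: -0.0002
```

View pics/b6.png

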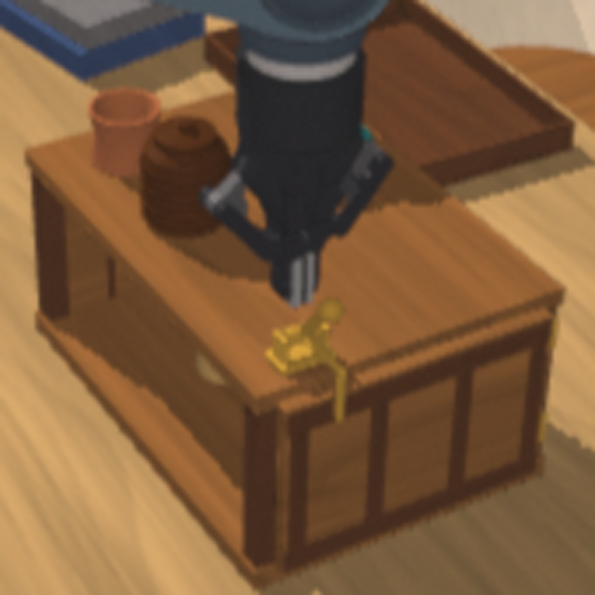

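The toggle snapped over. The knob now leans outward at (328,310), the claw hangs over the panel face at (341,400), and the contact force is about 0. I'll retreat inward and up.

```bash
python3 -m creep '[[[0,15,5],[0,0,0]],[[0,25,40],[0,0,0]],[[0,25,95],[0,0,0]],[[-20,25,145],[0,0,0]],[[-50,0,180],[0,0,0]],[[-80,-30,200],[0,0,0]],[[-110,-60,200],[0,0,0]],[[-110,-60,200],[0,0,0]],[[-110,-60,200],[0,0,0]],[[-110,-60,200],[0,0,0]]]'
python3 - <<'E'
from station import optics
import cv2,numpy as np
a=optics.get_image('top')[150:300,215:445];b=optics.get_image('side')[190:360,235:405]
cv2.imwrite('pics/a7.png',cv2.resize(a,None,fx=3.4,fy=3.4,interpolation=2)[:,:,::-1]);cv2.imwrite('pics/b7.png',cv2.resize(b,None,fx=3.5,fy=3.5,interpolation=2)[:,:,::-1])
E
```

```text
time: 12.6
tool_pos: [0.4213, -0.1241, 0.4061]
eef_rot: [[-0.041, 0.999, -0.0], [0.999, 0.041, 0.001], [0.001, -0.0, -1.0]]
contact_force: [0.5, -0.6, 0.2]
opening: -0.0002
```

View pics/b7.png

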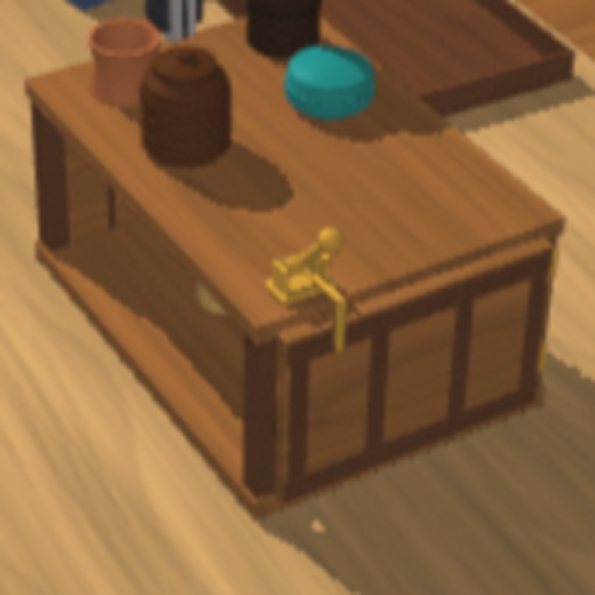

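View pics/a7.png

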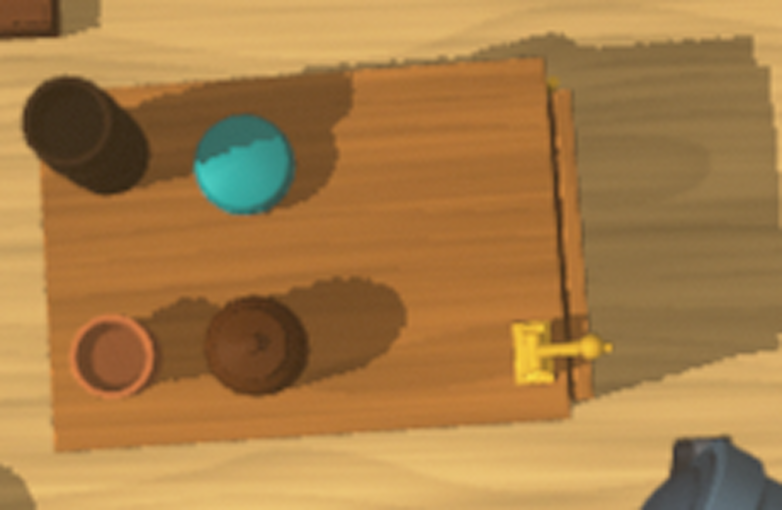

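The panel is shut and the claw is over it. The knob is at its outer end (597,346), and the tea things and stand corners are where they were at the start. The arm is clear, so I'm handing in.

```bash
python3 -c "
from station import arm
print(arm.finish_job())"
```

```text
the job is handed in; nothing more can be done
None
```

The panel is shut and fastened by the toggle's claw, and I handed the job in at about 12.7 s of the 42 s allowed; no verdict was reported.

- **Panel:** I pushed it shut with the closed fingertips about 100 mm from its hinge, until it met its hard stop at about 7 N. I then backed off and saw in the pictures that it was flush while the toggle was still unfastened.
- **Toggle:** I turned the tool a quarter turn and pushed the knob outward. The force was about 5 N before the centre and about 0 after the toggle snapped over.
- **Last pictures:** The knob leans outward, about 69 mm from where it started by a rough scale, against 64 mm expected. The claw is down over the shut panel. The stand's corners and the four tea things on its top board are where they were at the start. The arm is clear with no contact force.
- **Not checked at the end:** I did not re-check the bowl and tin on the table or the whisk inside the stand. The arm kept clear of them.
- **Disagreement:** The two cameras differed by 2 to 6 mm on most stand points, and by 12 mm at the near-left corner. The panel's stop position later agreed with the stand position I used.

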